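# Clear the empty fish tin through the scrap chute flap

### The arm

A 6-joint arm with a two-finger parallel gripper is mounted at the origin on the work surface. World frame = base frame: x ahead of the robot, y to its left, z up, the work surface at z = 0. Lengths are in mm, angles in rad, forces in N, time in s.
With the tool pointing down it reaches from about 350 to 875 mm from the base axis. Payload 4.2 kg.
Tool frame: the origin (TCP) lies at the very end of the fingers, on their centre line; the grasp point (between the pads) lies 19 mm behind it (robot.grip_point_offset is the distance from the TCP to the grasp point, in mm); z points along the fingers, y is the line along which they close (so a half turn about z gives the same grasp; the last joint's range is limited). The gripper opens to 87 mm and grips with 3 to 60 N. Pads are 19 mm wide; open, the fingers measure 117 mm over their backs; the gripper's body (75 mm by 190 mm) begins 51 mm behind the grasp point.
Start: joints at [1.536, 0.385, 0.008, 0, -1.194, -0.259], TCP at [180.962, 598.207, 201.05] pointing down, gripper open.
Joint ranges: [-3.14, 3.14], [-1.21, 2.06], [-1.07, 1.41], [-3.16, 2.05], [-2.99, -0.16], [-3.1, 3.1]. Speed limits (rad/s): [2.79, 2.79, 3.14, 3.14, 3.14, 3.14].

### API

Orientations are given as [roll, pitch, yaw] about the fixed x, y, z axes, in that order (R = Rz(yaw) Ry(pitch) Rx(roll)).
In Python, from bench import robot gives the robot as it stands. The module is installed in compiled form; this text tells all that it offers.
- The arm moves only by the tool arm_command, never from a script. Its argument "moves" is a list of rows, each a list of 7 numbers: the shift along the tool's x, y, z in m, then the turn, a rotation vector about the tool's x, y, z in rad, then the opening, from 0 (shut) to 1 (fully open). In form: [[x, y, z, rx, ry, rz, grip], ...]. A call has 1 to 12 rows; each row is the pose to reach, as a shift and turn from the pose commanded when the call began, along the tool's axes at that moment; what a row does not reach only later rows make up. A row lasts 1/8 s, in which the tool goes at most 62.5 mm and 10.7 degrees, less where a joint would pass 70% of its speed; a pose out of reach is approached as far as the arm can. A call with a gripper value outside its range is refused whole. The fingers move at their own pace and stop on an object; the grip force is fixed at half the most. Time passes only in rows, so rows that repeat a pose let the fingers close. It gives the time, the measured TCP pose, the force and the opening at its end, in the units of the state.
- robot.get_state(): the state, without advancing time (a new reading comes with each control period).
- robot.read_camera(name): name is "side" or "top" or "wrist"; returns a dict with "frame" (384x512x3 uint8, red, green, blue), "depth" (384x512 float32, mm along the optical axis (not along the pixel's ray), 0 where there is no reading), "camera_matrix" (3x3 intrinsics, pixels), "world_to_cam" (4x4, takes a point from world to camera coordinates). Camera axes: x right, y up, looking along -z (the intrinsics and any distortion apply to the point x, -y, -z); pixel columns grow to the right and rows downward; lengths in mm; the calibration is good to about 2 mm. A picture is of the moment at which its call begins.
- robot.hand_in(): hands the job in, once; it reports no verdict.
The state is a dict: "time_s": time; "joints": joint angles; "qvel": joint speeds; "effort": joint torques, N m; "tool_pos": TCP position; "eef_rot": TCP orientation; "force": force on the tool from outside, world axes, zero at the start; "ft_torque": the same for the moment, N m; "finger_gap": finger opening in mm.
Only numpy, scipy, OpenCV 4.12 (cv2) and the standard library are available. Lean on these libraries where they do the work, as an engineer would, in place of code of your own. Each camera call takes 0.05 s, during which the arm holds its last target. There are 200 camera calls.

### The job

Clear the empty fish tin off the pine shelf through the scrap chute's self-closing flap: push the flap in with one finger and hold it open while the other finger slides the tin over the sill, so that it drops into the bin. The finger must open the flap, not the tin, and the tin is only pushed along the deck, never gripped or lifted. Then take the fingers out, let the flap swing shut, and leave everything else where it is.

Things in the scene. Friction and masses are not known exactly. Their poses are not given: they have to be found in the camera images.
- chute: fixed pine-plank shelf with a stainless scrap chute let into its far half. Origin on the table under the middle of the sill edge (near lip of the chute's mouth); x points from the shelf's front into the chute, y along the sill, z up. Deck top at z = 120 mm, level from x = -196 to 0, y = +-230. Under the mouth is an open bin, inner x = -60 to 144, y = +-120 mm, floor at z = 6 mm
- sill (a point): middle of the sill edge at deck height (120 mm above the table), axes as the chute's. The mouth beyond it is 240 mm clear between upright steel cheeks at y = +-120 mm that rise with the flap's slope. A tin whose middle passes the sill edge tips into the mouth if the flap is held open
- hinge (a point): middle of the flap's hinge line, which runs along the chute's y; 100 mm beyond and 50 mm above the sill edge. From here to 148 mm beyond the sill the hood is closed and flat on top, 56 mm above the deck
- flap (a joint): angle of the sprung flap, rad: 0 shut, grows as it is pushed in and down, stop at 1.15; about 0.6 N at the lip starts it, 2 N holds it at 0.5. Steel panel 232 mm wide, 111 mm hinge to lip; shut, it slopes 34 degrees down to its lip just inside and below the sill edge. A fingertip just above the deck moving over the sill meets it about 35 mm past the edge; 0.2 rad at 57 mm, 0.5 at 78 mm
- flap_lip (a point): middle of the flap's lower edge, moves with the flap. With the flap held at about 0.5 rad or more the tin drops through freely; at less than about 0.4 it may hang between the sill and this lip until the flap is pushed a little further
- tin: empty oblong fish tin of thin bare metal, open at the top with its lid rolled back to one end, lying flat on the deck in front of the chute. 48 mm along its x, 80 mm along its y, 20 mm high, rounded corners; about 30 g. Origin at the centre of its underside, z up
- lighter: matte black grill lighter lying on the deck's right part, 250 mm long, 24 mm high; leave alone
- shaker: small glass spice shaker with a steel top, 43 mm across, 60 mm high, on the deck's left part; leave alone
- rack: slotted wooden rack, 90 x 170 x 160 mm, with three steel skewers upright to 310 mm, on the table; leave alone
- plate: white ceramic side plate, 170 mm across, on the table; leave alone
- funnel: red plastic funnel standing mouth down, 110 mm across, 120 mm high, on the table; leave alone
- canister: closed stainless canister with screw lid, 94 mm across, 136 mm high, on the table; leave alone

How it is judged:
By the outcome, as a careful person would: the job done as asked, in the order asked, and still so for the second after the job is handed in, with the robot touching nothing.
It also fails if it takes over 35 s, if anything falls off the work surface, if the arm or the gripper's body presses on something with over 40 N, if the wrist force passes 120 N, or if a joint passes its speed limit or range.

## Working session

There is one attempt and no reset: what is moved stays moved. The work goes in short steps, Python scripts to look and compute and a tool call to move; the robot and the scene stay as the last step left them, time stands still between calls to the robot, and variables do not carry over. Pictures are saved under pics/ and viewed, on a budget of 10 in all, crops included, one or two more only if the job needs it, and the job is handed in when it is done.

Besides the shell and the picture viewer there is one more tool, called after "Emit:" as name(argument=value, ...) on one line, values as JSON. arm_command: Moves the arm, as the interface text tells. Its arguments: {"type":"object","properties":{"moves":{"type":"array","items":{"type":"array","items":{"type":"number"}}}},"required":["moves"]}

```bash
mkdir -p pics
cat > h.py <<'E'
import numpy as np, cv2
from bench import robot
def grab(n,f):
    c=robot.read_camera(n); cv2.imwrite('pics/'+f+'.png',c['frame'][:,:,::-1]); np.savez(f+'.npz',**c); return c
def cloud(c):
    K=np.array(c['camera_matrix']);d=np.array(c['depth']);v,u=np.mgrid[:d.shape[0],:d.shape[1]]
    p=np.stack([(u-K[0,2])/K[0,0]*d,-(v-K[1,2])/K[1,1]*d,-d,np.ones_like(d)],-1)
    w=p@np.linalg.inv(np.array(c['world_to_cam'])).T
    w=w[...,:3]; w[d==0]=np.nan; return w
E
python3 - <<'E'
from h import *
s=robot.get_state();print({k:np.round(v,3) for k,v in s.items()})
a=grab('top','t1');b=grab('side','s1')
cv2.imwrite('pics/both.png',np.vstack([a['frame'],b['frame']])[:,:,::-1][:, :])
im=np.hstack([a['frame'],b['frame']]);cv2.imwrite('pics/both.png',cv2.resize(im,(800,300))[:,:,::-1])
E
```

```text
{'time_s': np.float64(0.0), 'joints': array([ 1.536e+00,  3.860e-01,  7.000e-03, -1.000e-03, -1.194e+00,
       -2.590e-01]), 'qvel': array([-0.001, -0.   ,  0.001, -0.   ,  0.   ,  0.002]), 'effort': array([ 1.0000e-03, -3.9067e+01,  1.8740e+01,  4.2200e+00,  1.1000e-02,
       -0.0000e+00]), 'tool_pos': array([180.778, 597.602, 199.935]), 'eef_rot': array([ 3.139, -0.   , -0.294]), 'force': array([-0.211,  0.289, -1.441]), 'ft_torque': array([ 0.058,  0.   , -0.022]), 'finger_gap': np.float64(87.193)}
```

View pics/t1.png

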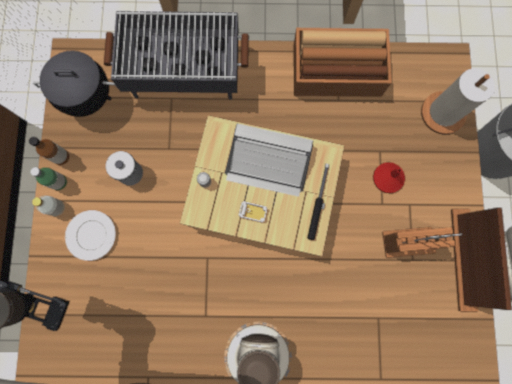

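View pics/s1.png

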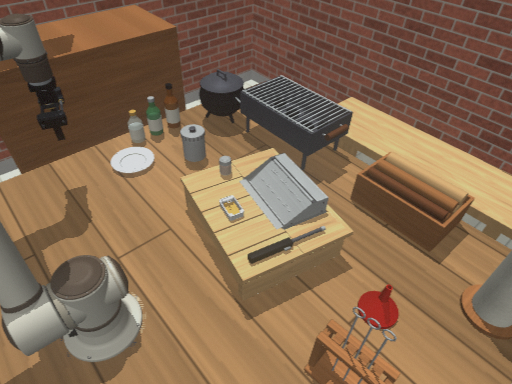

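The top view shows the shelf with corners near (208,118), (343,150), (325,255) and (182,225). The tin is at (254,212), the sill runs from about (228,180) to (305,190), the shaker is at (204,179) and the lighter at (316,215). The side view shows the flap shut. Next I'll measure these.

Run:
```python
from h import *
c=dict(np.load('t1.npz'));w=cloud(c);
def box(m):
    p=w[m][:,:2].astype(np.float32);return np.round(cv2.minAreaRect(p)[0],1),np.round(cv2.minAreaRect(p)[1],1),round(cv2.minAreaRect(p)[2],2),len(p)
v,u=np.mgrid[:384,:512]
reg=(u>170)&(u<350)&(v>105)&(v<265)
z=w[...,2]
dk=reg&(z>80)&(z<200)
n,l,s,_=cv2.connectedComponentsWithStats(dk.astype(np.uint8))
dk=l==(1+s[1:,4].argmax())
r=cv2.minAreaRect(w[dk][:,:2].astype(np.float32));print('shelf',r,np.round(cv2.boxPoints(r)))
# deck plane z
deck=dk&(np.abs(z-120)<5);print('deckz',np.median(z[deck]))
hood=dk&(z>168)&(z<182);print('hood',box(hood),np.median(z[hood]))
for nm,(a,b,cc,d) in dict(tin=(236,272,198,226),shaker=(194,214,168,190),lighter=(304,335,160,245)).items():
    m=(u>a)&(u<b)&(v>cc)&(v<d)&(z>126)&(z<200);print(nm,box(m),np.round(np.percentile(z[m],[10,50,95]),1) if m.any() else 0)
print(np.round(w[180,228],1),np.round(w[190,305],1),w[212,254])
# side view
c=dict(np.load('s1.npz'));w=cloud(c);z=w[...,2]
m=(u>214)&(u<248)&(v>190)&(v<225)&(z>127)&(z<150);print('side tin',box(m))
for p in [(192,245),(224,281)]: print(np.round(w[p],1))
a=cv2.imread('pics/t1.png')[105:265,175:350];b=cv2.imread('pics/s1.png')[140:290,175:350]
im=np.vstack([cv2.resize(a,None,fx=4,fy=4)[:600]]);cv2.imwrite('pics/z1.png',im)
```

```text
shelf ((552.8134765625, -11.875274658203125), (461.2267761230469, 369.8379821777344), 77.77394104003906) [[ 323. -198.]
 [ 685. -276.]
 [ 782.  174.]
 [ 421.  253.]]
deckz 119.65015251843556
hood (array([658.7,  24.3]), array([172.1, 379.5]), 13.03, 1389) 175.05979451354756
tin (array([456. ,  18.2]), array([88.3, 58.5]), 81.09, 209) [128.1 139.3 145. ]
shaker (array([558.7, 173.3]), array([39.6, 69.3]), 79.17, 178) [142.4 175.8 182. ]
lighter (array([ 490.1, -188.6]), array([ 92.7, 262.7]), 89.97, 532) [132.1 139.  146.9]
[559.6 101.5 123.5] [ 530.9 -145.7  118.3] [457.17306487  16.89567282 124.23474928]
side tin (array([455.3,  20.1]), array([83.7, 51.4]), 77.76, 221)
[539.7  51.8 121.7]
[ 535.3 -120.   118.7]
```

View pics/z1.png

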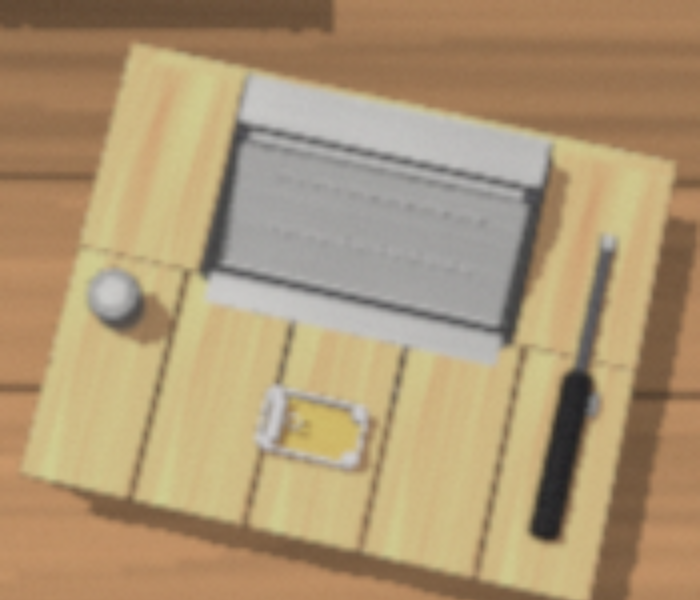

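The crop shows the tin upright, its long side nearly parallel to the sill, with a clear path to the flap. The sill line runs from crop (207,272) to (508,340). I'll work out the sill pose and the approach in tool axes.

```bash
cat >> h.py <<'E'
from scipy.spatial.transform import Rotation as Ro
def ray(c,u,v,zz):
    K=np.array(c['camera_matrix']);T=np.linalg.inv(np.array(c['world_to_cam']))
    d=T[:3,:3]@np.array([(u-K[0,2])/K[0,0],-(v-K[1,2])/K[1,1],-1]);o=T[:3,3];return o+d*(zz-o[2])/d[2]
def goto(pos,yaw):
    s=robot.get_state();R=Ro.from_euler('xyz',s['eef_rot']);G=Ro.from_euler('xyz',[np.pi,0,yaw])
    print('t',s['time_s'],'pos',np.round(s['tool_pos'],1),'rot',np.round(s['eef_rot'],3),'F',np.round(s['force'],1))
    print('shift m',np.round(R.inv().apply(np.array(pos)-s['tool_pos'])/1000,4),'rv',np.round((R.inv()*G).as_rotvec(),4))
E
python3 - <<'E'
from h import *
c=dict(np.load('t1.npz'))
f=lambda x,y,z:ray(c,175+(x+.5)/4-.5,105+(y+.5)/4-.5,z)
a=f(207,272,120);b=f(508,342,120);print(a,b,(a+b)/2,np.linalg.norm(a-b),np.degrees(np.arctan2(*(a-b)[[1,0]]))-90)
P=[f(22,474,120),f(134,43,120),f(676,162,120),f(592,600,120)];print(np.round(P,1))
P=[f(245,77,176),f(550,145,176),f(530,188,176),f(240,125,176)];print('hood',np.round(P,1))
T=[f(268,388,140),f(370,404,140),f(357,469,140),f(257,446,140)];print('tin',np.round(T,1),np.mean(T,0))
goto([456,19,240],-1.784)
E
```

```text
[584.49528879 107.55551904 120.        ] [ 530.01248875 -134.70735859  120.        ] [557.25388877 -13.57591977 120.        ] 248.3136673189646 -12.674452374936934
[[ 419.7  249.3  120. ]
 [ 777.8  172.6  120. ]
 [ 681.2 -273.3  120. ]
 [ 326.6 -198.4  120. ]]
hood [[ 730.2   77.5  176. ]
 [ 677.3 -163.   176. ]
 [ 642.2 -146.9  176. ]
 [ 690.6   80.6  176. ]]
tin [[487.4  56.1 140. ]
 [475.7 -24.  140. ]
 [424.6 -14.3 140. ]
 [441.6  63.8 140. ]] [457.32045296  20.40010448 140.        ]
t 0.1 pos [180.8 597.7 200.1] rot [ 3.14  -0.    -0.294] F [ 0.3 -0.2 -0.4]
shift m [ 0.4311  0.4742 -0.039 ] rv [ 0.0015 -0.0015  1.49  ]
```

Emit:
arm_command(moves=[[0.03,0.033,-0.03,0,0,0.12,1],[0.07,0.078,-0.04,0,0,0.27,1],[0.11,0.122,-0.04,0,0,0.41,1],[0.15,0.166,-0.04,0,0,0.55,1],[0.19,0.21,-0.04,0,0,0.69,1],[0.23,0.254,-0.04,0,0,0.83,1],[0.27,0.298,-0.04,0,0,0.97,1],[0.31,0.342,-0.04,0,0,1.11,1],[0.35,0.386,-0.04,0,0,1.25,1],[0.39,0.43,-0.04,0,0,1.38,1],[0.431,0.474,-0.04,0,0,1.49,1],[0.431,0.474,-0.04,0,0,1.49,1]])

```text
time_s: 1.6
tool_pos: [456.7, 16.2, 240.3]
eef_rot: [3.14, -0.001, -1.791]
force: [0.6, -0.2, -1.0]
finger_gap: 86.8
```

Run:
```python
from h import *
goto([456,19,240],-1.784)
c=grab('wrist','w1')
w=cloud(c);z=w[...,2];v,u=np.mgrid[:384,:512]
# project chute-frame grid guesses
m=(z>130)&(z<146)&(abs(w[...,0]-456)<60)&(abs(w[...,1]-19)<70)
print(m.sum(), cv2.minAreaRect(w[m][:,:2].astype(np.float32)) if m.any() else 0)
```

```text
t 1.6 pos [456.7  16.2 240.3] rot [ 3.140e+00 -1.000e-03 -1.791e+00] F [ 0.6 -0.2 -1. ]
shift m [-0.0025  0.0013  0.0003] rv [ 0.0014 -0.0011 -0.0075]
1332 ((455.9364318847656, 22.29080581665039), (82.22235107421875, 50.38819885253906), 77.3403549194336)
```

View pics/w1.png

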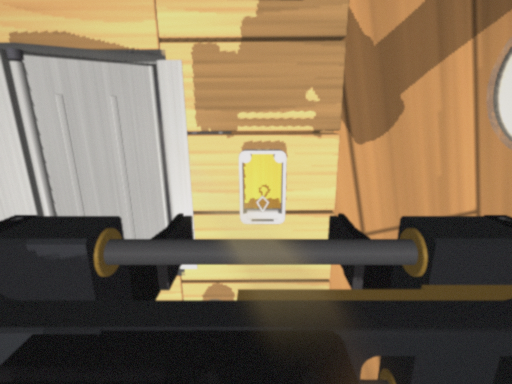

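The wrist view shows the tin at (263,187), between the finger columns and square to the sill. The sill line is at about column 163.

Run:
```python
from h import *
c=dict(np.load('w1.npz'))
for p in [(163,60),(167,230),(158,60),(184,62),(190,255)]: print(p,np.round(ray(c,*p,120),1))
w=cloud(c)
t=np.radians(-12.4);X=np.array([np.cos(t),np.sin(t)])
for r in (100,150,190):
  for u in range(60,190,8):
    q=w[r,u]; print(r,u,round((q[:2]-[561,-14])@X,1),round(q[2],1),end=' | ')
  print()
goto([457,22,123],-1.787)
```

```text
(163, 60) [ 526.9 -127.6  120. ]
(167, 230) [580.6  54.  120. ]
(158, 60) [ 531.9 -128.7  120. ]
(184, 62) [ 506.4 -121.   120. ]
(190, 255) [563.   92.3 120. ]
100 60 76.9 159.8 | 100 68 73.4 153.9 | 100 76 67.4 151.5 | 100 84 61.7 148.3 | 100 92 56.4 144.1 | 100 100 51.3 139.2 | 100 108 44.8 136.5 | 100 116 38.9 132.1 | 100 124 32.7 128.0 | 100 132 26.2 123.7 | 100 140 19.6 119.4 | 100 148 12.8 115.0 | 100 156 5.6 111.0 | 100 164 -6.9 122.3 | 100 172 -15.4 122.3 | 100 180 -23.6 121.4 | 100 188 -31.9 120.8 | 
150 60 83.4 163.2 | 150 68 77.4 160.8 | 150 76 73.1 155.6 | 150 84 67.7 151.8 | 150 92 61.8 148.4 | 150 100 57.0 142.7 | 150 108 50.7 139.2 | 150 116 44.4 135.3 | 150 124 38.0 131.1 | 150 132 31.7 126.3 | 150 140 24.7 122.4 | 150 148 17.4 118.4 | 150 156 10.6 112.8 | 150 164 38.1 8.1 | 150 172 -10.8 122.5 | 150 180 -19.5 121.8 | 150 188 -28.1 120.7 | 
190 60 88.3 166.8 | 190 68 83.3 162.9 | 190 76 78.3 158.7 | 190 84 73.1 154.4 | 190 92 67.6 150.2 | 190 100 61.7 146.1 | 190 108 55.1 142.8 | 190 116 49.3 137.7 | 190 124 42.2 134.6 | 190 132 35.6 130.0 | 190 140 28.3 126.4 | 190 148 21.5 121.0 | 190 156 14.3 115.9 | 190 164 5.8 113.4 | 190 172 -6.6 122.1 | 190 180 -16.1 122.8 | 190 188 -25.1 122.2 | 
t 1.65 pos [456.2  17.9 240.3] rot [ 3.140e+00 -1.000e-03 -1.788e+00] F [ 0.3 -0.2  0.4]
shift m [-4.300e-03 -1.000e-04  1.173e-01] rv [ 0.0016 -0.0006 -0.0013]
```

Emit:
arm_command(moves=[[-0.004,0,0.03,0,0,0,1],[-0.004,0,0.06,0,0,0,1],[-0.004,0,0.085,0,0,0,1],[-0.004,0,0.1,0,0,0,1],[-0.004,0,0.11,0,0,0,1],[-0.004,0,0.115,0,0,0,1],[-0.004,0,0.115,0,0,0,1]])

```text
time_s: 2.52
tool_pos: [457.1, 24.0, 126.2]
eef_rot: [-3.141, 0.0, -1.783]
force: [-0.8, -0.1, 0.2]
finger_gap: 87.0
```

Run:
```python
from h import *
c=grab('side','s2');cv2.imwrite('pics/s2c.png',cv2.resize(c['frame'][140:270,180:350],None,fx=4,fy=4)[:,:,::-1])
t=np.radians(-12.4);X=np.array([np.cos(t),np.sin(t)]);Y=np.array([-X[1],X[0]])
s=robot.get_state();d=s['tool_pos'][:2]-[559,-13.6];print('tcp chute',d@X,d@Y);goto([559-20*X[0],-13.6-20*X[1],124],-1.787)
```

```text
tcp chute -107.33511386467508 14.828410619444087
t 2.575 pos [457.4  23.9 126.5] rot [-3.141  0.    -1.783] F [ 0.5 -0.4  0.2]
shift m [ 0.0152 -0.0873  0.0025] rv [-0.0007  0.0004  0.0038]
```

View pics/s2c.png

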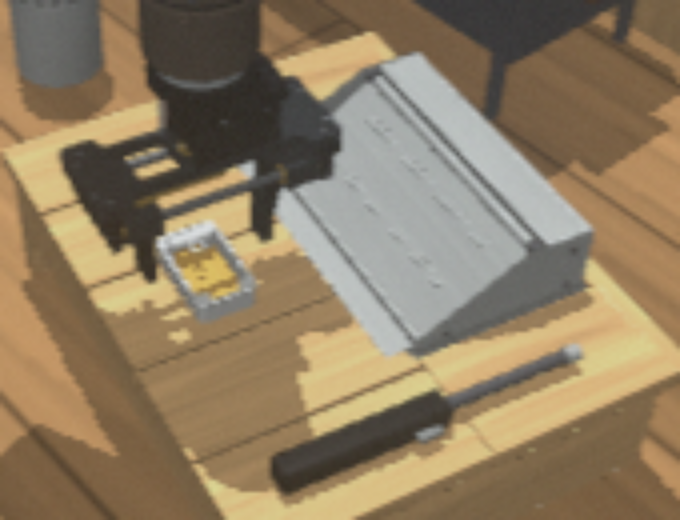

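The side crop shows the fingers either side of the tin. Tips are at crop (150,278) and (265,238), and they look offset along the tin's length, so I'll check that.

Run:
```python
from h import *
c=dict(np.load('s2.npz'))
f=lambda x,y,z:ray(c,180+(x+.5)/4-.5,140+(y+.5)/4-.5,z)
t=np.radians(-12.4);X=np.array([np.cos(t),np.sin(t)]);Y=np.array([-X[1],X[0]])
ch=lambda p:np.round([(p[:2]-[559,-13.6])@X,(p[:2]-[559,-13.6])@Y],1)
for p in [(150,278),(265,238)]:print('tip',ch(f(*p,126)))
T=[f(157,236,140),f(210,222,140),f(255,292,140),f(203,318,140)]
print('tin',[ch(p) for p in T],ch(np.mean(T,0)))
K=np.array(c['camera_matrix']);P=np.array(c['world_to_cam'])@[457.4,23.9,126.5,1];P/=-P[2]
print(4*(K[0,0]*P[0]+K[0,2]-180),4*(-K[1,1]*P[1]+K[1,2]-140))
w=cloud(c);m=(w[...,2]>127)&(w[...,2]<143);m[:190]=0;v,u=np.mgrid[:384,:512];m&=(u>217)&(u<246)&(v>193)&(v<222)
print(m.sum(),ch(np.array(cv2.minAreaRect(w[m][:,:2].astype(np.float32))[0])))
```

```text
tip [-146.6   27.2]
tip [-47.8  25.6]
tin [array([-128.1,   53.2]), array([-84.6,  48.6]), array([-88.1, -34.1]), array([-134.1,  -39.9])] [-108.7    6.9]
201.76451771652785 269.54150652437227
190 [-108.4   11.5]
```

Emit:
arm_command(moves=[[0.004,0,0.001,0,0,0,1],[0.004,-0.008,0.001,0,0,0,1],[0.004,-0.016,0.001,0,0,0,1],[0.004,-0.023,0.001,0,0,0,1],[0.004,-0.031,0.001,0,0,0,1],[0.004,-0.04,0.001,0,0,0,1],[0.004,-0.049,0.001,0,0,0,1],[0.004,-0.058,0.001,0,0,0,1],[0.004,-0.067,0.001,0,0,0,1],[0.004,-0.076,0.001,0,0,0,1],[0.004,-0.083,0.001,0,0,0,1],[0.004,-0.083,0.001,0,0,0,1]])

```text
time_s: 4.08
tool_pos: [537.8, 2.1, 124.9]
eef_rot: [3.141, -0.0, -1.784]
force: [0.5, 0.2, 0.8]
finger_gap: 86.5
```

Run:
```python
from h import *
a=grab('side','s3')
cv2.imwrite('pics/s3c.png',cv2.resize(a['frame'][140:270,180:350],None,fx=4,fy=4)[:,:,::-1])
t=np.radians(-12.4);X=np.array([np.cos(t),np.sin(t)]);Y=np.array([-X[1],X[0]])
s=robot.get_state();d=s['tool_pos'][:2]-[559,-13.6];print('tcp chute',d@X,d@Y);goto([559+33*X[0]+10*Y[0],-13.6+33*X[1]+10*Y[1],125.5],-1.787)
```

```text
tcp chute -24.55376052787778 10.655295901191833
t 4.125 pos [537.3   2.1 124.9] rot [ 3.141 -0.    -1.784] F [-0.6 -0.1 -0.4]
shift m [ 0.0008 -0.0576 -0.0006] rv [ 0.0005 -0.0001  0.0029]
```

View pics/s3c.png

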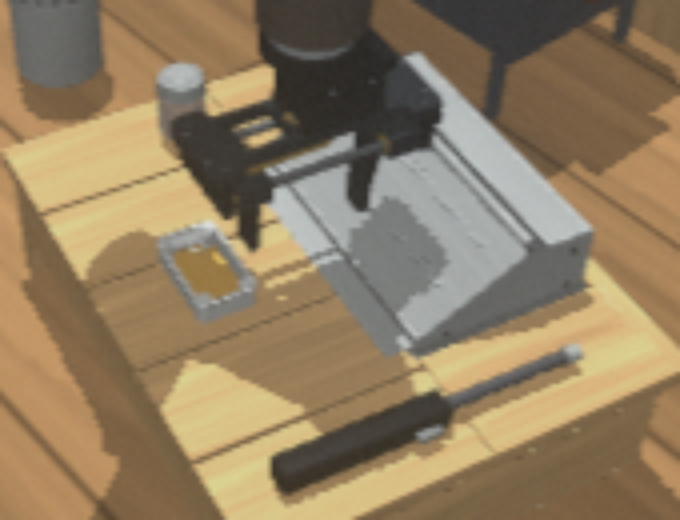

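The tin has not moved (still at crop (205,270)) although the fingers passed its position. The tips must be higher than the TCP reading says. I'll measure the real tip height from depth.

Run:
```python
from h import *
t=np.radians(-12.4);X=np.array([np.cos(t),np.sin(t)]);Y=np.array([-X[1],X[0]])
ch=lambda p:np.round([(p[:2]-[559,-13.6])@X,(p[:2]-[559,-13.6])@Y,p[2]],1)
for n,pts in (('s2',[(150,x) for x in range(255,286,5)]+[(265,x) for x in range(215,245,5)]),('s3',[(252,x) for x in range(225,256,5)]+[(360,x) for x in range(185,216,5)])):
    w=cloud(dict(np.load(n+'.npz')))
    for x,y in pts: print(n,x,y,ch(w[140+y//4,180+x//4]),end=' | ')
    print()
w=cloud(dict(np.load('s3.npz')));m=(w[...,2]>127)&(w[...,2]<143);v,u=np.mgrid[:384,:512];m&=(u>217)&(u<246)&(v>193)&(v<222)
r=cv2.minAreaRect(w[m][:,:2].astype(np.float32));print(ch(np.r_[r[0],0]),r)
```

```text
s2 150 255 [-153.9    7.6  173.6] | s2 150 260 [nan nan nan] | s2 150 265 [-155.6    4.9  164.3] | s2 150 270 [-157.     1.9  163.5] | s2 150 275 [-157.     2.2  158.9] | s2 150 280 [-157.     3.2  149.4] | s2 150 285 [-148.6   24.2  121.4] | s2 265 215 [-57.3   8.3 171.6] | s2 265 220 [-60.2   2.7 169.3] | s2 265 225 [-60.    3.  164.7] | s2 265 230 [-59.2   4.2 159.1] | s2 265 235 [-59.3   3.9 155.1] | s2 265 240 [-47.3  25.5 122. ] | 
s3 252 225 [-70.5   2.6 169.7] | s3 252 230 [-71.    1.5 166.7] | s3 252 235 [-72.   -0.4 164.5] | s3 252 240 [-71.3   0.7 154.8] | s3 252 245 [-71.5   0.2 151. ] | s3 252 250 [-58.4  24.8 118.7] | s3 252 255 [-61.7  18.4 121.5] | s3 360 185 [ 2.210e+01 -1.000e-01  1.742e+02] | s3 360 190 [ 23.1   0.9 168.7] | s3 360 195 [ 23.2   0.6 164.7] | s3 360 200 [ 23.9   0.8 155.7] | s3 360 205 [ 24.2   0.6 151.4] | s3 360 210 [ 24.2   0.3 147.4] | s3 360 215 [ 33.4  13.4 128. ] | 
[-107.8   11.5    0. ] ((456.1604919433594, 20.80066680908203), (86.31378936767578, 51.3978157043457), 77.07115936279297)
```

The finger tips are really at z≈147 when the TCP reads about 125, so the tip sits about 21 mm above the reading and passed just over the tin. The lateral position agrees. I'll go back and lower by the missing amount, watching force and depth.

Emit:
arm_command(moves=[[0,0.01,-0.012,0,0,0,1],[0,0.04,-0.012,0,0,0,1],[0,0.075,-0.012,0,0,0,1],[0,0.084,-0.01,0,0,0,1],[0,0.084,0,0,0,0,1],[0,0.084,0.008,0,0,0,1],[0,0.084,0.013,0,0,0,1],[0,0.084,0.016,0,0,0,1],[0,0.084,0.016,0,0,0,1]])

```text
time_s: 5.25
tool_pos: [455.3, 19.8, 108.6]
eef_rot: [3.141, -0.001, -1.784]
force: [0.1, -0.0, 0.5]
finger_gap: 86.7
```

Run:
```python
from h import *
a=grab('side','s4')
cv2.imwrite('pics/s4c.png',cv2.resize(a['frame'][150:250,180:310],None,fx=6,fy=6)[:,:,::-1])
t=np.radians(-12.4);X=np.array([np.cos(t),np.sin(t)]);Y=np.array([-X[1],X[0]])
w=cloud(a);d=w[...,:2]-[559,-13.6];cx=d@X;cy=d@Y;z=w[...,2]
s=robot.get_state();q=s['tool_pos'][:2]-[559,-13.6];print('tcp chute',q@X,q@Y,s['tool_pos'][2],s['force'])
for lo,hi in ((-168,-148),(-68,-45)):
    m=(cx>lo)&(cx<hi)&(cy>-8)&(cy<12)&(z>124)&(z<190);print(np.sort(z[m])[:12].round(1),np.median(cx[m]),np.median(cy[m]))
m=(abs(cx+108)<38)&(abs(cy-11)<90)&(z>150)&(z<230);print('body low',np.percentile(z[m],[1,5,20]))
```

```text
tcp chute -108.30767925196798 10.43160646934593 108.9137155823818 [ 0.23118449 -0.59380724  0.27419419]
[130.8 131.9 132.3 132.6 135.5 135.7 135.9 136.6 138.8 138.9 139.3 142.1] -159.45085206447706 -0.4769661104312446
[124.6 125.1 131.3 131.7 134.1 134.5 135.4 135.7 138.  139.  139.1 140. ] -60.93505796862004 0.7482402520272841
body low [212.42832126 212.75649266 214.54473068]
```

View pics/s4c.png

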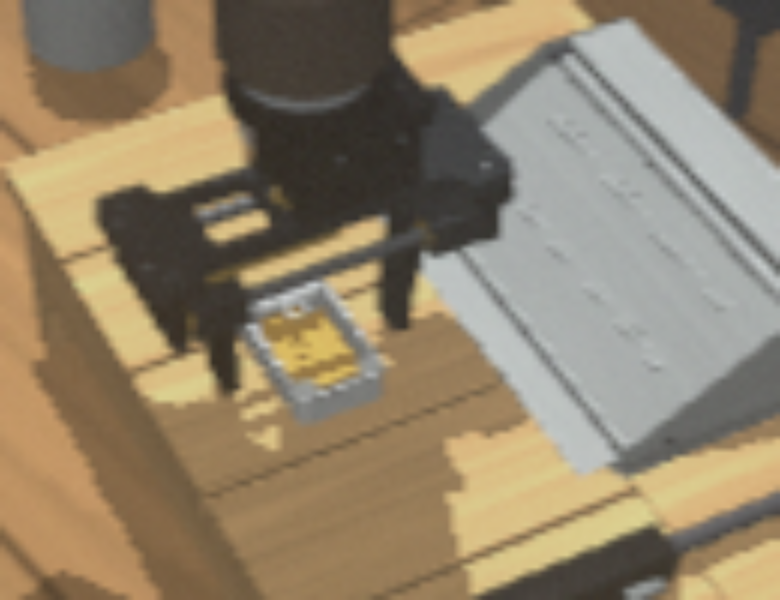

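The crop shows the tips now either side of the tin, below its rim: the left tip at crop (228,390), the right at (398,325), with tip z≈130. I'll lower 4 mm more and push to just short of the flap.

Emit:
arm_command(moves=[[0,0,0.004,0,0,0,1],[0,-0.007,0.004,0,0,0,1],[0,-0.014,0.004,0,0,0,1],[0,-0.02,0.004,0,0,0,1],[0,-0.028,0.004,0,0,0,1],[0,-0.037,0.004,0,0,0,1],[0,-0.046,0.004,0,0,0,1],[0,-0.055,0.004,0,0,0,1],[0,-0.063,0.004,0,0,0,1],[0,-0.07,0.004,0,0,0,1],[0,-0.076,0.004,0,0,0,1],[0,-0.076,0.004,0,0,0,1]])

```text
time_s: 6.8
tool_pos: [529.9, 3.8, 105.0]
eef_rot: [-3.141, 0.0, -1.784]
force: [0.7, 0.3, -0.1]
finger_gap: 87.0
```

```bash
cat > chk.py <<'E'
from h import *
import sys
n=sys.argv[1]
a=grab('side',n)
cv2.imwrite('pics/'+n+'c.png',cv2.resize(a['frame'][150:250,200:330],None,fx=6,fy=6)[:,:,::-1])
t=np.radians(-12.4);X=np.array([np.cos(t),np.sin(t)]);Y=np.array([-X[1],X[0]])
w=cloud(a);d=w[...,:2]-[559,-13.6];cx=d@X;cy=d@Y;z=w[...,2]
s=robot.get_state();q=s['tool_pos'][:2]-[559,-13.6];print('tcp chute',q@X,q@Y,s['tool_pos'][2],s['force'],s['time_s'])
m=(z>128)&(z<143)&(cx<-2)&(cx>-180)&(cy<-12)&(cy>-60)
if m.any(): print('tin part x',np.percentile(cx[m],[2,50,98]),'y min',cy[m].min(),m.sum())
m=(cx>-5)&(cx<110)&(cy>-100)&(cy<-40)&(z<175)&(z>90)
if m.sum()>20:
    A=np.polyfit(cx[m],z[m],1);print('flap angle',np.arctan(A[0])-np.radians(34),m.sum())
E
python3 chk.py s5
```

```text
tcp chute -32.467772002706425 10.683237121902112 104.976668799632 [-0.7746308  -0.11257738  0.51972636] 6.85
tin part x [-75.68254269 -55.29912489 -28.21689545] y min -31.3352748246072 71
flap angle -0.02324974540293545 628
```

View pics/s5c.png

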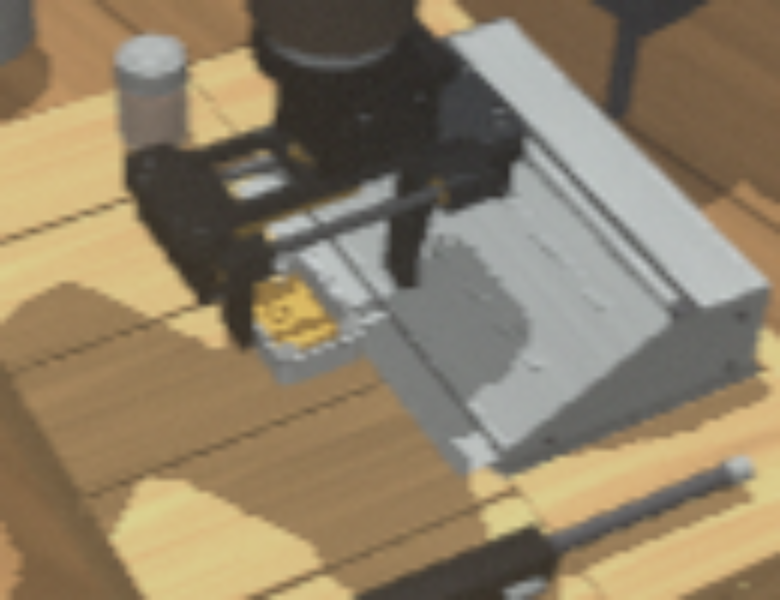

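The tin is against the trailing finger and square (crop (310,325)), the lead finger is over the sill just short of the shut flap. I'll push on and hold.

Emit:
arm_command(moves=[[0,-0.008,0,0,0,0,1],[0,-0.016,0,0,0,0,1],[0,-0.024,0,0,0,0,1],[0,-0.032,0,0,0,0,1],[0,-0.04,0,0,0,0,1],[0,-0.048,0,0,0,0,1],[0,-0.054,0,0,0,0,1],[0,-0.06,0,0,0,0,1],[0,-0.064,0,0,0,0,1],[0,-0.064,0,0,0,0,1],[0,-0.064,0,0,0,0,1]])

```text
time_s: 8.22
tool_pos: [591.7, -9.7, 104.9]
eef_rot: [3.141, -0.0, -1.784]
force: [-3.1, 0.2, -0.9]
finger_gap: 86.7
```

```bash
python3 chk.py s6
```

```text
tcp chute 31.032582763524143 10.775192602043488 104.93520821237833 [-3.13384077 -0.3619071  -0.82144721] 8.275
flap angle -0.019974662946322885 372
```

View pics/s6c.png

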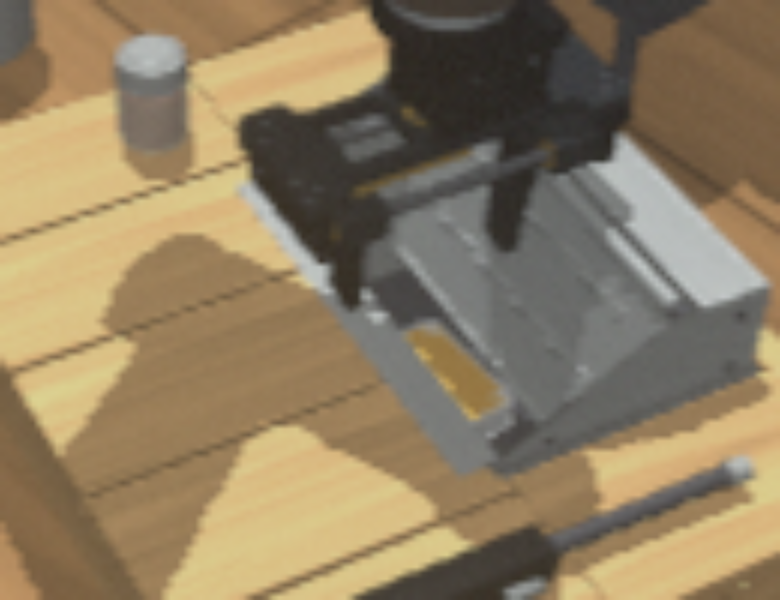

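The tin now shows through the mouth at crop (455,370) and the flap is held in. I'll check its height by depth.

Run:
```python
from h import *
c=grab('side','s7');w=cloud(c)
for x,y in [(440,350),(455,370),(480,400),(430,330),(500,395)]: print(w[150+y//6,200+x//6].round(1), end=' ')
```

```text
[627.6   3.7  27.6] [625.2  -9.2  24.6] [622.5 -36.7  24.1] [633.6  20.   25.7] [633.3 -40.2  24.6]
```

The tin lies flat on the bin floor, with its rim at z≈25. Now I'll back out slowly with the flap following, then lift.

Emit:
arm_command(moves=[[0,0.01,0,0,0,0,1],[0,0.02,0,0,0,0,1],[0,0.03,0,0,0,0,1],[0,0.04,0,0,0,0,1],[0,0.05,0,0,0,0,1],[0,0.06,0,0,0,0,1],[0,0.075,0,0,0,0,1],[0,0.105,0,0,0,0,1],[0,0.125,-0.02,0,0,0,1],[0,0.135,-0.06,0,0,0,1],[0,0.14,-0.12,0,0,0,1],[0,0.14,-0.13,0,0,0,1]])

```text
time_s: 9.82
tool_pos: [456.7, 20.6, 239.5]
eef_rot: [-3.133, 0.005, -1.783]
force: [-0.1, 0.5, -1.4]
finger_gap: 86.9
```

Emit:
arm_command(moves=[[0,0.05,-0.02,0,0,0,1],[0,0.08,-0.02,0,0,0,1],[0,0.08,-0.02,0,0,0,1],[0,0.08,-0.02,0,0,0,1]])

```text
time_s: 10.32
tool_pos: [377.0, 36.8, 254.7]
eef_rot: [3.141, -0.0, -1.783]
force: [0.4, -0.4, 0.3]
finger_gap: 87.1
```

```bash
python3 chk.py s8
python3 - <<'E'
from h import *
a=np.load('s1.npz');b=np.load('s8.npz')
wa,wb=cloud(dict(a)),cloud(dict(b))
d=np.abs(a['frame'].astype(int)-b['frame']).sum(2);print((d[:,250:]>90).sum())
im=cv2.imread('pics/s8.png');cv2.imwrite('pics/s8f.png',cv2.resize(im,(800,600)))
E
```

```text
tcp chute -188.30126972267493 10.218900669300904 254.5925487136449 [ 0.31661399 -0.0578474   0.63291058] 10.375
flap angle -0.021057429107005032 636
0
```

View pics/s8f.png

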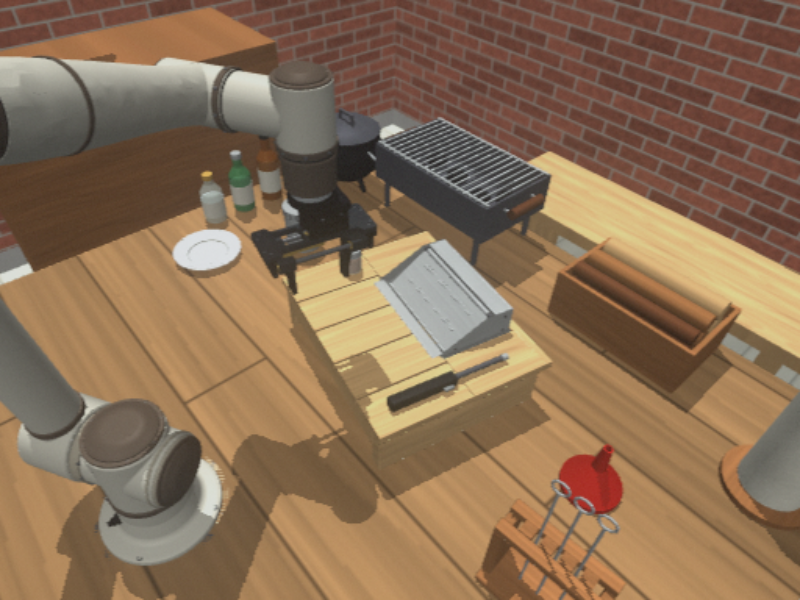

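The deck is empty, the flap is shut, and the lighter, shaker, plate, funnel and rack look unchanged. Handing in.

```bash
python3 -c "
from bench import robot
robot.hand_in();print(robot.get_state()['time_s'])"
```

```text
the job is handed in; nothing more can be done
the job is handed in; nothing more can be done
```

The tin is in the bin and the flap is shut again. The leading finger pushed the flap in and held it while the trailing finger slid the tin over the sill. The fingers stayed fully open throughout, so the tin was never gripped. I backed the fingers out, lifted clear and handed in at about 10.4 s of the 35 s allowed.

**Last checks**
- **Tin:** depth put its rim at z ≈ 25 mm, so it lies flat on the bin floor. I took this while the flap was still open.
- **Flap:** the final side view shows it shut, with its fitted slope the same as before the push (-0.02 rad).
- **Other objects:** the right half of the side view (chute, lighter, funnel, rack) matches the start picture. In the final picture the plate looks in place; the shaker and canister are partly hidden behind the gripper. I did not measure any of these three again.
- **Force:** the highest reading at the end of a move was about 3 N, while holding the flap open.

**What failed or disagreed**
- **First push missed:** the finger tips were about 21 mm higher than the reported TCP, so they passed just over the tin without moving it. I measured the real tip height from depth, went back and lowered the fingers before pushing again.
- **Flap angle while open:** my automatic fit still read "shut" while the finger held the flap open. I took that as a fault in the fit and relied on the picture and the tin's depth.

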